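# Close the bayonet lid of the flower-drying tub

## Robot

A 6-joint arm with a two-finger parallel gripper is mounted at the origin on the work surface. World frame = base frame: x ahead of the robot, y to its left, z up, the work surface at z = 0. Lengths are in m, angles in rad, forces in N, time in s.
With the tool pointing down it reaches from about 0.3 to 0.875 m from the base axis. Payload 6.4 kg.
Tool frame: the origin (TCP) lies midway between the tips of the shut fingers; the grasp point (between the pads) lies ctrl.grip_depth behind it (ctrl.grip_depth is the distance from the TCP to the grasp point, in m); x points along the fingers, y is the direction in which the jaws open and shut, and the axes are right-handed (so a half turn about x gives the same grasp; the last joint's range is limited). The gripper opens to 85 mm and grips with 20 to 120 N. Pads are 22 mm wide; open, the fingers measure 114 mm over their backs; the gripper's body (76 mm by 85 mm) begins 54 mm behind the grasp point. The pads swing forward as they close: fully open they stand 13 mm farther back than shut.
Start: joints at [-1.459, 0.181, 1.607, -0, 1.354, -0.206], TCP at [0.18, -0.546, 0.231] pointing down, gripper open.
Joint ranges: [-2.99, 2.99], [-0.89, 2.07], [0.3, 2.58], [-1.14, 4.28], [0, 2.63], [-3.12, 3.12]. Speed limits (rad/s): [2.57, 2.57, 3.01, 3.14, 3.14, 3.14].

## Interface

Orientations are given as a unit quaternion [w, x, y, z].
In Python, from bench import ctrl gives the robot as it stands.
- The arm moves only by the shell command python3 -m creep 'ROWS'. ROWS is text: rows parted by semicolons, each of 7 numbers parted by spaces: the opening, from 0 (shut) to 1 (fully open), then the shift along the tool's x, y, z in cm, then the turn, a rotation vector about the tool's x, y, z in rad. In form: claw x y z ax ay az; .... A call has 1 to 10 rows; each row shifts and turns the pose as measured when the row begins, along the tool's axes as they then stand; what a row does not reach is not made up. A row lasts 1/8 s, in which the tool goes at most 62.5 mm and 10.7 degrees, less where a joint would pass 70% of its speed; a pose out of reach is approached as far as the arm can. A call with a gripper value outside its range is refused whole. The fingers move at their own pace and stop on an object; the grip force is fixed at half the most. Time passes only in rows, so rows that do not move let the fingers close. It gives the time, the measured TCP pose, the force and the opening at its end, in the units of the state.
- ctrl.get_obs(): the state, without advancing time (a new reading comes with each control period).
- ctrl.camera(name): name is "scene" or "top" or "wrist"; returns (picture, depth): 384x512x3 uint8, blue, green, red; 384x512 float32, m along the optical axis (not along the pixel's ray), 0 where there is no reading.
- ctrl.calibration(name): a dict with "mtx" (3x3 intrinsics, pixels), "R" (3x3) and "t" (3): a world point X has camera coordinates R X + t; the wrist camera has in their place "tool_from_camera" (4x4, takes a point from camera to tool coordinates, whose origin is the TCP and whose axes are the tool frame's). Camera axes: x right, y down, z forward; pixel columns grow to the right and rows downward; lengths in m; the calibration is good to about 2 mm. A picture is of the moment at which its call begins: read the wrist's pose just before it. calibration takes no time and is no camera call.
- ctrl.hand_in(): hands the job in, once; it reports no verdict.
Trained networks look in the newest picture that a camera, given by its name, has taken for a name from the list of things; names that differ only in an ending like _2 or _b are one class to them, and where a whole thing is asked for, a point or a joint stands for the part that bears it (a point fixed in the world has none). Each returns a list of dicts, best first, with "confidence" (0 to 1); they miss things now and then, are a little off and sometimes report something else, mostly with a low value. They report only what shows in the picture. A call takes as long as a camera call. They do not tell look-alikes from the thing itself.
- ctrl.find_in(query, camera): "rect" ([left, top, right, bottom] in pixels, round what is visible of it).
The state is a dict: "time_s": time; "q": joint angles; "dq": joint speeds; "joint_efforts": joint torques, N m; "eef_pos": TCP position; "eef_rot": TCP orientation; "wrist_force": force on the tool from outside, world axes, zero at the start; "torque": the same for the moment, N m; "opening": opening from 0.0 (shut) to 1.0 (fully open).
Only numpy, scipy, OpenCV 4.12 (cv2) and the standard library are available. Lean on these libraries where they do the work, as an engineer would, in place of code of your own. Each camera call takes 0.05 s, during which the arm holds its last target.

## Task

The sage-green lid of the flower-drying tub has been put down crooked, with its three lugs riding on top of the rim. Turn it until the lugs drop into the slots, press it down against the springy seal and, keeping it pressed, twist it clockwise as seen from above until it reaches the stop, then let go. Do not disturb the other things on the table.

Things in the scene. Friction and masses are not known exactly. Their poses are not given: they have to be found in the camera images.
- tub: Cream round tub, 170 mm outside diameter, 100 mm high, full and heavy on non-slip feet: it does not move. Origin: centre of its underside, z up. Its rim (top 100 mm up) has an 8 mm thick lip of inner radius 63 mm, cut by three slots. Under the lip the lid's lugs can turn only clockwise seen from above (negative about z), up to a stop 35 degrees from the slots.
- slot0 (a point): Middle of a slot in the lip, at rim-top height, 70 mm from the tub's axis along the tub's x axis. The slots lie at 0, 120 and 240 degrees about z, are 33 mm wide, reach out to radius 77 mm, and each has a small white mark beside it on the rim.
- lid: Loose sage-green lid, 0.45 kg: disc of 61 mm radius, 18 mm thick, blue and white dot at its centre. Origin: centre of its underside, z up. It has three lugs and three wings, and about 2 mm sideways play in the rim. Any lug may enter any slot. Its origin stands 90 mm above the tub's at the start, 79.5 mm when dropped into the slots, 74 mm fully pressed down, 76 mm when locked.
- lug0 (a point): On the lug along the lid's x axis, 70 mm from the lid's axis, 13 mm above its origin. The lugs, at 0, 120 and 240 degrees about the lid's z, are 25 mm wide and reach radius 73 mm; undersides 10 mm, tops 16 mm above the lid's origin. At the start they lie on top of the rim. Dropped into the slots they have about 3 degrees of play either way, until pressed down.
- wing0 (a point): Middle of the top edge of the wing above that lug, 43 mm from the lid's axis, 44 mm above its origin. In line with each lug a radial wing stands on the lid's top face (18 mm above the origin): 12 mm thick, from radius 28 to 58 mm, rising 26 mm, with a white stripe on top. On the rim the lid turns with 2 to 4 N on a wing; push low: over about 10 N tips it.
- gasket (a joint): Springy seal ring inside the tub under the lid: 0 = up, 0.0055 m = fully down. It carries the dropped lid; pushing the lid fully down takes a further 7 to 9 N, anywhere within 50 mm of its centre, and it stays level. The lugs pass under the lip beyond 0.0035. Released before it is twisted, the lid springs back up; twisted, the seal holds it up against the lip.
- lock0 (a point): End-stop position 0: on the level of the rim's top, 70 mm from the tub's axis, -35 degrees about z from the tub's x axis, beside a red mark. A locked lug lies straight below it.
- lock1 (a point): End-stop position 1: on the level of the rim's top, 70 mm from the tub's axis, 85 degrees about z from the tub's x axis, beside a red mark. A locked lug lies straight below it.
- lock2 (a point): End-stop position 2: on the level of the rim's top, 70 mm from the tub's axis, 205 degrees about z from the tub's x axis, beside a red mark. A locked lug lies straight below it.
- scoop: Aluminium scoop with a wooden handle, about 170 mm long in all, lying near the tub. Origin: under the centre of its bowl. Bystander.
- poppies: Tied bunch of dried poppy heads, 180 mm long and 26 mm high, lying near the tub. Bystander.
- cup: Black lidded coffee cup, 84 mm across, 112 mm high. Bystander.
- tape: Roll of dark green floral tape lying flat, 90 mm across, 24 mm high. Bystander.
- secateurs: Red-handled secateurs lying flat, 180 mm long. Bystander.
- glue_gun: Red and black cordless hot-glue gun standing on its battery, about 200 mm high. Bystander.
- jar: Small amber glass jar with a wooden cap, 72 mm across, 95 mm high. Bystander.
There are look-alikes about, which are no part of the job. What is shaped like the lid but orange or pink is not meant.

How it is judged:
On the way:
1. the three lugs have dropped into the slots (lid origin less than 84 mm above the tub's, level) (z of lid in the frame of tub below 0.084 m and angle between lid's own z axis and vertical below 0.06 rad), for 0.1 s.
At the end, for the whole second after the job is handed in: The lid is under the lip (origin 73 to 78 mm above the tub's), level within 0.05 rad, at rest, with a lug within 7 mm of each red end-stop mark's direction (sites lock0 to lock2: 70 mm from the tub's axis, 35 degrees clockwise of the slots); nothing else has been shifted ((horizontal distance between lug0 and lock0 below 0.007 m or horizontal distance between lug0 and lock1 below 0.007 m or horizontal distance between lug0 and lock2 below 0.007 m) and z of lid in the frame of tub between 0.073 and 0.078 m and angle between lid's own z axis and vertical below 0.05 rad and linear speed of lid below 0.02 m/s and angular speed of lid below 0.1 rad/s); the robot touches nothing.
It fails at once if one of the other things on the table is shifted by more than 30 mm (distance of any of scoop, poppies, cup, tape, secateurs, glue_gun, jar from where it was at the start of the episode above 0.03 m).
It also fails if it takes over 54 s, if anything falls off the work surface, if the arm or the gripper's body presses on something with over 40 N, if the wrist force passes 120 N, or if a joint passes its speed limit or range.

## Working session

There is one attempt and no reset: what is moved stays moved. The work goes in short steps, Python scripts to look and compute and a shell command to move; the robot and the scene stay as the last step left them, time stands still between calls to the robot, and variables do not carry over. Pictures are saved under pics/ and viewed, and the job is handed in when it is done.

```bash
ls; mkdir -p pics; python3 - <<'E'
from bench import ctrl
import cv2, numpy as np
o=ctrl.get_obs(); print(o, ctrl.grip_depth)
for n in("scene","top","wrist"):
    im,d=ctrl.camera(n); cv2.imwrite(f"pics/a_{n}.png",im); np.save(f"pics/a_{n}.npy",d)
    for q in("lid","tub"):
        print(n,q,ctrl.find_in(q,n))
print(ctrl.calibration("top"));print(ctrl.calibration("wrist"))
E
```

```text
pics
{'time_s': 0.0, 'q': array([-1.45930260e+00,  1.81543798e-01,  1.60804027e+00,  2.92652463e-05,
        1.35379337e+00, -2.06319491e-01]), 'dq': array([-2.18141678e-03,  1.21732593e-03, -5.14531432e-04, -5.28366272e-04,
        5.73520169e-04, -3.95570309e-05]), 'joint_efforts': array([-2.88414658e-04, -4.44879699e+01, -3.51336086e+01, -2.70199325e-04,
        9.08541289e-03,  5.32131548e-05]), 'eef_pos': array([ 0.17963236, -0.54562594,  0.23036701]), 'eef_rot': array([ 0.11125957,  0.69823794,  0.11251922, -0.69815794]), 'wrist_force': array([-0.12277761,  0.447121  , -0.18013296]), 'torque': array([ 0.06075021, -0.02673216,  0.00207467]), 'opening': 0.9992295079739297} 0.0187
scene lid [{'rect': [253.0, 178.6, 292.7, 218.3], 'confidence': 0.88}, {'rect': [267.3, 143.2, 305.3, 172.8], 'confidence': 0.56}, {'rect': [376.7, 166.3, 394.7, 210.9], 'confidence': 0.35}]
scene tub [{'rect': [245.5, 179.8, 301.3, 240.9], 'confidence': 0.84}]
top lid [{'rect': [259.6, 227.0, 293.3, 261.1], 'confidence': 0.93}, {'rect': [219.4, 174.1, 259.2, 206.9], 'confidence': 0.72}, {'rect': [195.2,
[... 363 characters left out ...]
4],
       [-9.90739114e-01,  1.98093387e-02, -1.34326461e-01],
       [ 1.34316985e-01, -1.81414715e-03, -9.90936757e-01]]), 't': array([0.02005407, 0.53785061, 1.75428828])}
{'mtx': array([[284.35266665,   0.        , 257.62231153],
       [  0.        , 284.35266665, 192.9088998 ],
       [  0.        ,   0.        ,   1.        ]]), 'tool_from_camera': array([[ 1.01464103e-04, -3.19194495e-01,  9.47689223e-01,
        -1.42994110e-01],
       [ 9.99999923e-01,  3.90491057e-04,  2.44579128e-05,
        -5.88034148e-04],
       [-3.77870998e-04,  9.47689148e-01,  3.19194510e-01,
        -8.16284676e-02],
       [ 0.00000000e+00,  0.00000000e+00,  0.00000000e+00,
         1.00000000e+00]])}
```

```bash
python3 - <<'E'
import cv2
a=cv2.imread("pics/a_top.png"); c=a[130:300,150:350]; cv2.imwrite("pics/b.png",cv2.resize(c,None,fx=4,fy=3.5,interpolation=cv2.INTER_CUBIC)[:600])
E
```

```text
(no output)
```

View pics/b.png

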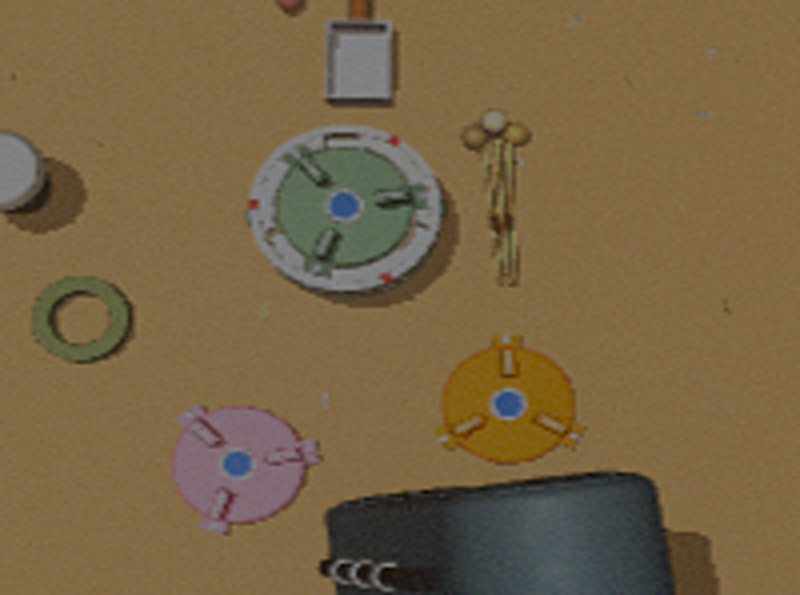

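View pics/a_scene.png

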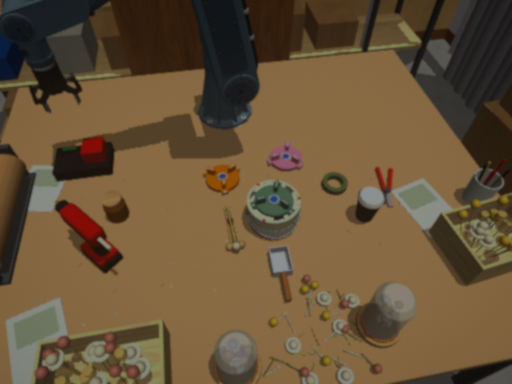

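View pics/a_top.png

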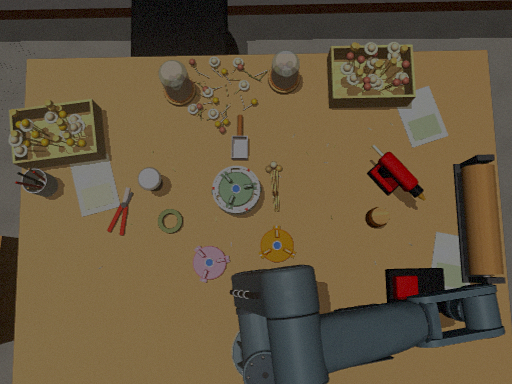

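Candidates for the lid in the top image: sage-green one at (236,188) on the cream tub, orange at (277,245), pink at (210,262). By the description I choose the sage one, and the crop confirms it: green, three wings, on the tub rim with red and white marks. Next I work out its position.

```bash
cat > h.py <<'E'
from bench import ctrl
import cv2, numpy as np
from scipy.spatial.transform import Rotation as Ro
def q2R(q): return Ro.from_quat([q[1],q[2],q[3],q[0]]).as_matrix()
def cam(name,obs=None):
    """returns K, Rcw (cam->world), origin"""
    c=ctrl.calibration(name)
    if name=="wrist":
        T=c["tool_from_camera"]; R=q2R(obs["eef_rot"]); return c["mtx"],R@T[:3,:3],R@T[:3,3]+obs["eef_pos"]
    return c["mtx"],c["R"].T,-c["R"].T@c["t"]
def onplane(uv,z,K,R,o):
    uv=np.atleast_2d(np.asarray(uv,float)); d=(np.linalg.inv(K)@np.c_[uv,np.ones(len(uv))].T).T@R.T
    return o+d*((z-o[2])/d[:,2])[:,None]
def proj(X,K,R,o):
    p=(np.atleast_2d(X)-o)@R@K.T; return p[:,:2]/p[:,2:]
def cent(mask,amin=1):
    n,l,s,c=cv2.connectedComponentsWithStats(mask.astype(np.uint8)); return [(s[i,4],c[i]) for i in range(1,n) if s[i,4]>=amin]
E
python3 - <<'E'
from h import *
im=cv2.imread("pics/a_top.png"); C=cam("top"); b,g,r=[im[:,:,i].astype(int) for i in range(3)]
for n,m,z in(("blue",(b>120)&(b>r+50),.108),("red",(r>130)&(g<90)&(b<90),.1)):
    for a,c in cent(m): 
        if 205<c[0]<270 and 160<c[1]<222: print(n,a,c.round(1),onplane(c,z,*C).round(4))
for n,uv in(("orange",(277,244)),("pink",(209,262)),("poppyhead",(274,167)),("poppyend",(277,202)),("scoopbowl",(240,154)),("tape",(171,221)),("cup",(150,179))): print(n,onplane(uv,.02,*C).round(3))
d=np.load("pics/a_top.npy"); print(d[188,236], C[2])
E
```

```text
blue 31 [235.4 188.5] [[0.576  0.0855 0.108 ]]
red 2 [249.  169.5] [[0.6447 0.0365 0.1   ]]
red 1 [212. 187.] [[0.5842 0.1688 0.1   ]]
red 2 [246.5 208.5] [[0.5049 0.0478 0.1   ]]
orange [[ 0.382 -0.06   0.02 ]]
pink [[0.321 0.189 0.02 ]]
poppyhead [[ 0.669 -0.056  0.02 ]]
poppyend [[ 0.537 -0.064  0.02 ]]
scoopbowl [[0.721 0.07  0.02 ]]
tape [[0.474 0.328 0.02 ]]
cup [[0.632 0.407 0.02 ]]
1.721144 [0.29763747 0.01257817 1.81065363]
```

```bash
python3 - <<'E'
from h import *
o=ctrl.get_obs(); R=q2R(o["eef_rot"]); print(R.round(3))
print("cm",(R.T@(np.array([.576,.085,.24])-o["eef_pos"])*100).round(2))
E
```

```text
[[-0.     0.312 -0.95 ]
 [ 0.    -0.95  -0.312]
 [-1.    -0.    -0.   ]]
cm [ -0.87 -47.57 -57.37]
```

```bash
python3 -m creep '1 -0.1 -3.96 -4.78 0 0 0;1 -0.1 -3.96 -4.78 0 0 0;1 -0.1 -3.96 -4.78 0 0 0;1 -0.1 -3.96 -4.78 0 0 0;1 -0.1 -3.96 -4.78 0 0 0;1 -0.1 -3.96 -4.78 0 0 0;1 -0.1 -3.96 -4.78 0 0 0;1 -0.1 -3.96 -4.78 0 0 0;1 -0.1 -3.96 -4.78 0 0 0;1 -0.1 -3.96 -4.78 0 0 0'; python3 - <<'E'
from h import *
o=ctrl.get_obs(); R=q2R(o["eef_rot"]); print(R.round(3), o["q"].round(3))
print("cm",(R.T@(np.array([.576,.085,.24])-o["eef_pos"])*100).round(2))
E
```

```text
time_s: 1.7
eef_pos: [0.5139, -0.0191, 0.2432]
eef_rot: [0.111, 0.701, 0.106, -0.696]
wrist_force: [0.5, -1.2, -0.1]
opening: 1.0
[[ 0.007  0.304 -0.953]
 [-0.006 -0.953 -0.304]
 [-1.     0.008 -0.005]] [-0.266  0.028  1.75  -0.004  1.355  0.997]
cm [ 0.3  -8.04 -9.08]
```

```bash
python3 -m creep '1 0.1 -3.8 -4.3 0 0 0;1 0.1 -3.0 -3.2 0 0 0;1 0.1 -1.2 -1.5 0 0 0;1 0 0 0 0 0 0'; python3 - <<'E'
from h import *
o=ctrl.get_obs(); R=q2R(o["eef_rot"]); print(o["eef_pos"],R.round(3), o["q"].round(3))
im,d=ctrl.camera("wrist"); cv2.imwrite("pics/c.png",im); np.save("pics/c.npy",d); np.save("pics/c_obs.npy",o,allow_pickle=True)
C=cam("wrist",o);b,g,r=[im[:,:,i].astype(int) for i in range(3)]
print("lid",ctrl.find_in("lid","wrist"),ctrl.find_in("tub","wrist"))
for n,m,z in(("blue",(b>100)&(b>r+50),.108),("red",(r>110)&(g<80)&(b<80),.1)):
    for a,c in cent(m,4): 
        X=onplane(c,z,*C)[0]; print(n,a,c.round(1),X.round(4))
E
```

```text
time_s: 2.2
eef_pos: [0.578, 0.0915, 0.2401]
eef_rot: [0.113, 0.701, 0.108, -0.696]
wrist_force: [-0.2, -0.1, -0.2]
opening: 1.001
[0.57803093 0.0915461  0.24008759] [[ 0.009  0.309 -0.951]
 [-0.006 -0.951 -0.309]
 [-1.     0.008 -0.006]] [-0.042  0.191  1.577 -0.006  1.365  1.215]
lid [{'rect': [103.5, 252.6, 194.9, 325.8], 'confidence': 0.96}, {'rect': [262.5, 273.8, 346.9, 348.1], 'confidence': 0.85}] [{'rect': [179.1, 97.6, 345.4, 259.9], 'confidence': 0.86}]
blue 404 [260.1 185. ] [0.5773 0.0881 0.108 ]
blue 16 [313.2 315. ] [ 0.4432 -0.0226  0.108 ]
red 8 [383.9 118.8] [ 0.6757 -0.0061  0.1   ]
red 69 [325.6 135.9] [0.643  0.0415 0.1   ]
red 66 [186.2 156.6] [0.5806 0.1672 0.1   ]
red 47 [271.2 253.2] [0.5026 0.0502 0.1   ]
red 4 [130.  273.2] [0.4281 0.1968 0.1   ]
red 1360 [293.3 306. ] [0.4422 0.0012 0.1   ]
red 84 [320.9 300.3] [ 0.4601 -0.0276  0.1   ]
red 6 [183.  304.8] [0.4036 0.1285 0.1   ]
red 4 [181.  307.5] [0.399  0.1299 0.1   ]
red 5 [316.6 325. ] [ 0.4242 -0.0363  0.1   ]
red 8 [323.4 323.1] [ 0.4294 -0.0433  0.1   ]
red 9 [330.1 329. ] [ 0.4235 -0.0548  0.1   ]
red 6 [337.8 330.5] [ 0.4242 -0.0649  0.1   ]
red 20 [326.8 337. ] [ 0.4106 -0.0556  0.1   ]
red 12 [301.5 339. ] [ 0.3978 -0.0263  0.1   ]
```

View pics/c.png

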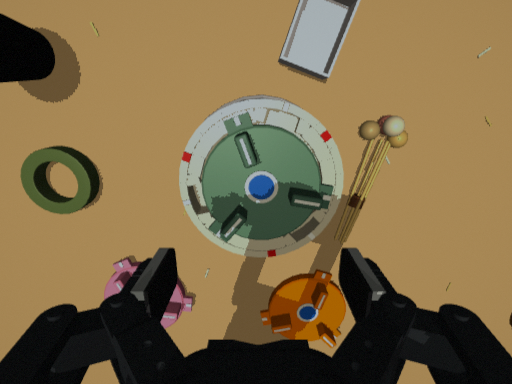

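The picture shows the sage lid on the tub centred at (260,185), with red marks at (326,136), (186,157) and (271,253), and the slots at (283,117), (193,198) and (305,231). The lugs lie beside wings at (247,150), (305,199) and (233,225). I fit the poses and check them with an overlay.

```bash
cat >> h.py <<'E'
def circ(P):
    A=np.c_[2*P[:,:2],np.ones(3)]; s=np.linalg.solve(A,(P[:,:2]**2).sum(1)); return s[:2],np.sqrt(s[2]+s[:2]@s[:2])
def overlay(im,C,tub,yt,lid,yl,zl,fn,box,f=3):
    v=im[box[1]:box[3],box[0]:box[2]]; v=cv2.resize(v,None,fx=f,fy=f,interpolation=cv2.INTER_CUBIC); v=cv2.convertScaleAbs(v,alpha=1.6)
    def pt(P,col):
        for p in proj(P,*C): cv2.circle(v,tuple(int(x) for x in (p-box[:2]+.5)*f),2,col,-1)
    a=np.radians(np.arange(0,360,4)); cs=lambda r,a,c,z:np.c_[c[0]+r*np.cos(a),c[1]+r*np.sin(a),0*a+z]
    pt(cs(.063,a,tub,.1),(255,0,0)); pt(cs(.085,a,tub,.1),(255,0,0)); pt(cs(.061,a,lid,zl+.018),(0,0,255))
    for k in range(3):
        y=yl+k*2*np.pi/3; e=np.array([np.cos(y),np.sin(y)]); n=np.array([-e[1],e[0]])
        pt(np.array([[*(lid+e*r+n*w),zl+.044] for r in np.linspace(.028,.058,6) for w in(-.006,.006)]),(255,0,255))
        pt(np.array([[*(lid+e*r+n*w),zl+.016] for r in (.065,.073) for w in(-.0125,.0125)]),(0,255,255))
        y=yt+k*2*np.pi/3; e=np.array([np.cos(y),np.sin(y)]); n=np.array([-e[1],e[0]])
        pt(np.array([[*(tub+e*r+n*w),.1] for r in (.065,.077) for w in(-.0165,.0165)]),(255,255,0))
    cv2.imwrite(fn,v)
E
python3 - <<'E'
from h import *
o=np.load("pics/c_obs.npy",allow_pickle=True).item(); im=cv2.imread("pics/c.png"); C=cam("wrist",o)
P=onplane([[325.6,135.9],[186.2,156.6],[271.2,253.2]],.1,*C); c,r=circ(P); print(c,r)
a=np.degrees(np.arctan2(P[:,1]-c[1],P[:,0]-c[0])); print(a, a-[-35,85,-155])
yt=np.radians(np.mean(a-[-35,85,-155]))
b,g,rr=[im[:,:,i].astype(int) for i in range(3)]
W=[]
lc=onplane([260.1,185.],.108,*C)[0][:2]
w=onplane([[247,150],[307,199],[233,224]],.134,*C); al=np.degrees(np.arctan2(w[:,1]-c[1],w[:,0]-c[0])); print(w.round(4),al)
yl=np.radians(np.mean(al-[0,-120,120])); print(np.degrees([yt,yl]))
overlay(im,C,c,yt,lc,yl,.09,"pics/d.png",(165,80,360,270))
E
```

```text
[0.57526168 0.08625631] 0.08117157996497713
[ -33.46879805   86.27900096 -153.61212749] [1.53120195 1.27900096 1.38787251]
[[0.6115 0.112  0.134 ]
 [0.5851 0.0451 0.134 ]
 [0.5395 0.1035 0.134 ]] [ 35.30662132 -76.61619505 154.26657589]
[ 1.39935847 37.65233405]
```

View pics/d.png

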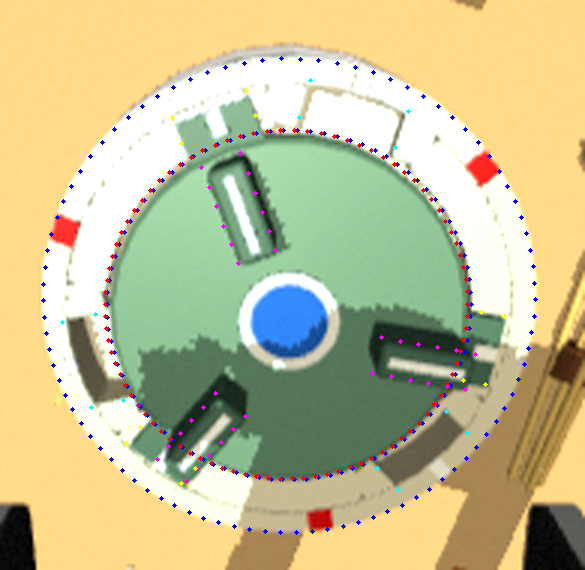

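```bash
cat >> h.py <<'E'
def goal(xy,z,ydeg):
    """tool pointing straight down, tool y axis at heading ydeg: remaining shift cm (tool axes), rotvec"""
    o=ctrl.get_obs(); R=q2R(o["eef_rot"]); y=np.radians(ydeg)
    X=np.array([0,0,-1.]);Y=np.array([np.cos(y),np.sin(y),0]);G=np.c_[X,Y,np.cross(X,Y)]
    sh=R.T@(np.array([*xy,z])-o["eef_pos"])*100; rv=Ro.from_matrix(R.T@G).as_rotvec()
    print("shift cm",sh.round(2),"rotvec",rv.round(3),"q6",o["q"][5].round(2),"F",o["wrist_force"].round(1),"op",o["opening"].round(3))
E
python3 - <<'E'
from h import *
goal((.611,.1125),.16,37.7-90)
E
```

```text
Traceback (most recent call last):
  File "h.py", line 38, in goal
    print("shift cm",sh.round(2),"rotvec",rv.round(3),"q6",o["q"][5].round(2),"F",o["wrist_force"].round(1),"op",o["opening"].round(3))
                                                                                                                 ^^^^^^^^^^^^^^^^^^
AttributeError: 'float' object has no attribute 'round'
```

```bash
sed -i 's/o\["opening"\].round(3)/round(o["opening"],3)/' h.py
python3 - <<'E'
from h import *
goal((.611,.1125),.16,37.7-90)
E
```

```text
shift cm [ 8.05 -1.21 -3.83] rotvec [-0.346 -0.005 -0.01 ] q6 1.21 F [-0.6 -0.4  1. ] op 1.001
```

```bash
python3 -m creep '0.35 3 -1.2 -3.8 -0.17 0 -0.005;0.35 3 0 0 -0.17 0 -0.005;0.35 2 0 0 0 0 0;0.35 0 0 0 0 0 0'; python3 - <<'E'
from h import *
goal((.611,.1125),.16,37.7-90)
o=ctrl.get_obs(); im,d=ctrl.camera("wrist"); cv2.imwrite("pics/e.png",im)
E
```

```text
time_s: 2.85
eef_pos: [0.6115, 0.1063, 0.1606]
eef_rot: [0.228, 0.672, 0.227, -0.667]
wrist_force: [-0.1, 0.4, 0.3]
opening: 0.351
shift cm [ 0.06 -0.52 -0.34] rotvec [-0.003 -0.006 -0.003] q6 0.9 F [-0.1  0.4  0.3] op 0.351
```

View pics/e.png

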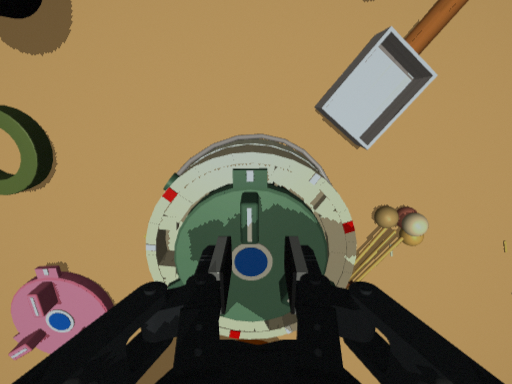

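The wing sits at column 250 between the fingers (222 to 290), and the arm needs a 5 mm correction. I correct, go down and grip.

```bash
python3 -m creep '0.35 0.1 -0.5 -0.35 0 -0.006 -0.003;0.35 2 0 0 0 0 0;0.35 2 0 0 0 0 0;0.35 0.8 0 0 0 0 0;0.35 0 0 0 0 0 0'; python3 - <<'E'
from h import *
goal((.611,.1125),.111,37.7-90)
E
```

```text
time_s: 3.52
eef_pos: [0.6131, 0.1118, 0.1121]
eef_rot: [0.228, 0.671, 0.226, -0.668]
wrist_force: [0.6, -0.2, 0.4]
opening: 0.347
shift cm [ 0.11 -0.18  0.13] rotvec [-0.005 -0.004 -0.004] q6 0.91 F [ 0.6 -0.2  0.4] op 0.347
```

```bash
python3 -m creep '0 0.1 -0.15 0.1 0 0 0;0 0 0 0 0 0 0;0 0 0 0 0 0 0;0 0 0 0 0 0 0'; python3 - <<'E'
from h import *
goal((.611,.1125),.111,37.7-90)
im,d=ctrl.camera("wrist"); cv2.imwrite("pics/f.png",im)
E
```

```text
time_s: 4.03
eef_pos: [0.6117, 0.1125, 0.1115]
eef_rot: [0.228, 0.672, 0.226, -0.668]
wrist_force: [0.5, -0.3, -3.0]
opening: 0.131
shift cm [ 0.05 -0.04  0.06] rotvec [-0.005 -0.005 -0.004] q6 0.91 F [ 0.5 -0.3 -3. ] op 0.131
```

View pics/f.png

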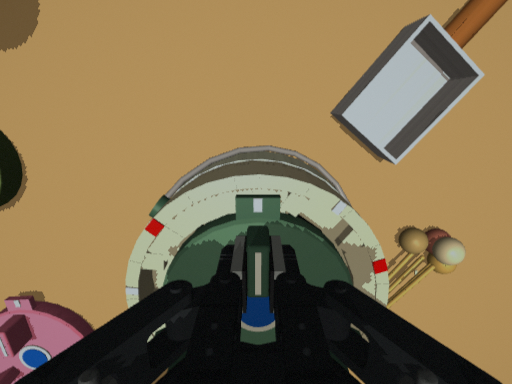

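```bash
python3 -m creep '0 0 0.68 0.05 0.157 0 0;0 0 0.68 0.05 0.157 0 0;0 0 0 0 0 0 0'; cat >> h.py <<'E'
def wing(c,yl,z,r=.0435):
    o=ctrl.get_obs(); R=q2R(o["eef_rot"]); d=o["eef_pos"][:2]-c; print("r mm",(np.hypot(*d)*1e3).round(1),"pos angle",np.degrees(np.arctan2(d[1],d[0])).round(1),"tool angle",(np.degrees(np.arctan2(R[1,1],R[0,1]))+90).round(1),"z",o["eef_pos"][2].round(4),"tq",o["torque"].round(2),"t",o["time_s"])
    y=np.radians(yl); goal((c[0]+r*np.cos(y),c[1]+r*np.sin(y)),z,yl-90)
E
python3 - <<'E'
from h import *
wing((.5765,.087),2,.1115)
E
```

```text
time_s: 4.45
eef_pos: [0.618, 0.1005, 0.1115]
eef_rot: [0.117, 0.699, 0.116, -0.696]
wrist_force: [-0.0, -0.1, -2.6]
opening: 0.124
r mm 43.6 pos angle 18.0 tool angle 19.0 z 0.1115 tq [-0.05 -0.02  0.  ] t 4.45
shift cm [0.01 1.19 0.2 ] rotvec [ 0.297 -0.005 -0.001] q6 1.21 F [-0.  -0.1 -2.6] op 0.124
```

```bash
python3 -m creep '0 0 0.6 0.05 0.145 0 0;0 0 0.6 0.05 0.145 0 0;0 0 0 0 0 0 0'; python3 - <<'E'
from h import *
wing((.5765,.087),2,.1115)
im,d=ctrl.camera("wrist"); cv2.imwrite("pics/g.png",im)
E
```

```text
time_s: 4.82
eef_pos: [0.6192, 0.089, 0.1108]
eef_rot: [0.017, 0.708, 0.016, -0.706]
wrist_force: [-0.9, 0.2, -5.0]
opening: 0.128
r mm 42.8 pos angle 2.7 tool angle 2.6 z 0.1108 tq [-0.04 -0.23  0.05] t 4.825
shift cm [-0.07  0.05 -0.07] rotvec [ 0.011 -0.004 -0.001] q6 1.48 F [-0.9  0.2 -5. ] op 0.128
```

View pics/g.png

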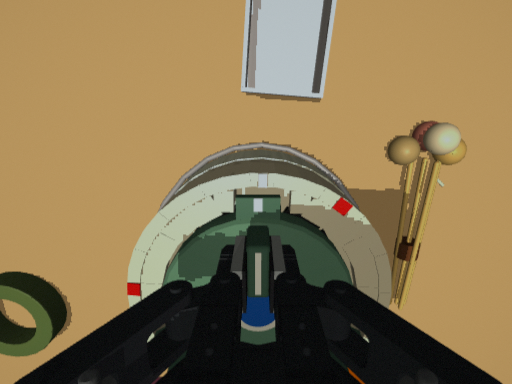

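The lug (258,205) lies almost in line with the slot's white mark (263,180), and the wrist carries the lid's full weight (-5 N), so the lugs are over the slots. I turn one degree more and lower.

```bash
python3 -m creep '0 0 0.1 0 0.025 0 0;0 0.3 0 0 0 0 0;0 0.3 0 0 0 0 0;0 0 0 0 0 0 0'; python3 - <<'E'
from h import *
wing((.5765,.087),1.4,.1105)
E
```

```text
time_s: 5.38
eef_pos: [0.6187, 0.089, 0.1036]
eef_rot: [0.01, 0.708, 0.01, -0.706]
wrist_force: [1.0, -0.4, -5.2]
opening: 0.128
r mm 42.2 pos angle 2.7 tool angle 1.6 z 0.1036 tq [-0.09 -0.32  0.01] t 5.375
shift cm [-0.69  0.1  -0.13] rotvec [ 0.004 -0.003 -0.   ] q6 1.5 F [ 1.  -0.4 -5.2] op 0.128
```

```bash
python3 -m creep '0 0.3 0 0 0 0 0;0 0.2 0 0 0 0 0;0 0 0 0 0 0 0'; python3 - <<'E'
from h import *
wing((.5765,.087),1.4,.1015)
im,d=ctrl.camera("wrist"); cv2.imwrite("pics/i.png",im)
E
```

```text
time_s: 5.75
eef_pos: [0.6192, 0.0891, 0.1002]
eef_rot: [0.01, 0.708, 0.01, -0.706]
wrist_force: [-2.4, 0.6, 3.5]
opening: 0.123
r mm 42.7 pos angle 2.8 tool angle 1.7 z 0.1002 tq [-0.11  0.39 -0.02] t 5.75
shift cm [-0.13  0.1  -0.08] rotvec [ 0.005 -0.004 -0.   ] q6 1.5 F [-2.4  0.6  3.5] op 0.123
```

View pics/i.png

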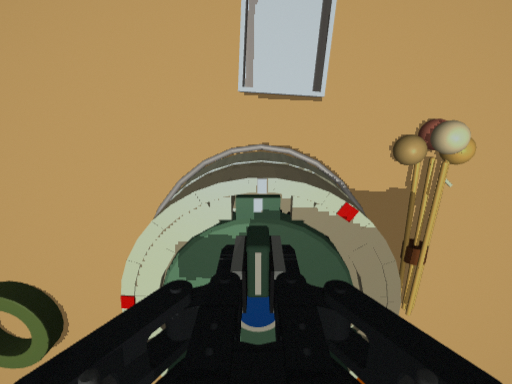

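The lug is in the slot (258,205, mark at 263,187) and the seal has started to push back (+3.5 N). I press.

```bash
python3 -m creep '0 0.25 0.05 0 0 0 0;0 0.2 0 0 0 0 0;0 0 0 0 0 0 0'; python3 - <<'E'
from h import *
wing((.5765,.087),1.4,.0955)
E
```

```text
time_s: 6.18
eef_pos: [0.6197, 0.0889, 0.0971]
eef_rot: [0.01, 0.709, 0.01, -0.705]
wrist_force: [-3.5, -0.2, 5.2]
opening: 0.129
r mm 43.2 pos angle 2.6 tool angle 1.7 z 0.0971 tq [-0.02  0.71  0.  ] t 6.175
shift cm [ 0.16  0.09 -0.03] rotvec [ 0.005 -0.005 -0.   ] q6 1.49 F [-3.5 -0.2  5.2] op 0.129
```

```bash
python3 -m creep '0 0.2 0.03 0 0 0 0;0 0.15 0 0 0 0 0;0 0 0 0 0 0 0'; python3 - <<'E'
from h import *
wing((.5765,.087),1.4,.0955)
E
```

```text
time_s: 6.55
eef_pos: [0.6206, 0.0888, 0.0966]
eef_rot: [0.011, 0.709, 0.01, -0.705]
wrist_force: [-3.3, 0.6, 5.5]
opening: 0.128
r mm 44.1 pos angle 2.4 tool angle 1.7 z 0.0966 tq [ 0.01  0.77 -0.03] t 6.55
shift cm [0.11 0.07 0.06] rotvec [ 0.005 -0.007 -0.   ] q6 1.49 F [-3.3  0.6  5.5] op 0.128
```

```bash
python3 -m creep '0 0.4 0.05 0.05 0 0 0;0 0.4 0.3 0.05 0.07 0 0;0 0.4 0.4 0.03 0.1 0 0'; python3 - <<'E'
from h import *
wing((.5765,.087),-33.6,.0955)
E
```

```text
time_s: 6.92
eef_pos: [0.623, 0.0827, 0.0958]
eef_rot: [-0.05, 0.711, -0.049, -0.7]
wrist_force: [-14.7, 2.9, 28.9]
opening: 0.122
r mm 46.7 pos angle -5.3 tool angle -8.0 z 0.0958 tq [0.43 2.68 1.11] t 6.925
shift cm [0.02 2.1  0.74] rotvec [ 0.446 -0.014  0.006] q6 1.65 F [-14.7   2.9  28.9] op 0.122
```

Pressed fully down and already turned to -8°, past the slot play. I continue with less pressing and an inward correction.

```bash
python3 -m creep '0 0.2 0.5 0.25 0.12 0 0;0 0.2 0.6 0.2 0.13 0 0'; python3 - <<'E'
from h import *
wing((.5765,.087),-33.6,.0955)
E
```

```text
time_s: 7.18
eef_pos: [0.6186, 0.0714, 0.0959]
eef_rot: [-0.139, 0.701, -0.138, -0.686]
wrist_force: [0.7, -1.3, 8.0]
opening: 0.127
r mm 44.9 pos angle -20.3 tool angle -22.6 z 0.0959 tq [-0.21  0.47  0.3 ] t 7.175
shift cm [0.03 1.01 0.21] rotvec [ 0.192 -0.02   0.006] q6 1.89 F [ 0.7 -1.3  8. ] op 0.127
```

```bash
python3 -m creep '0 0.2 0.6 0.12 0.11 0 0;0 0.2 0.5 0.1 0.11 0 0;0 0.1 0.2 0.05 0.04 0 0'; python3 - <<'E'
from h import *
wing((.5765,.087),-33.6,.0955)
im,d=ctrl.camera("wrist"); cv2.imwrite("pics/j.png",im)
E
```

```text
time_s: 7.55
eef_pos: [0.6135, 0.0616, 0.096]
eef_rot: [-0.231, 0.679, -0.227, -0.659]
wrist_force: [-3.2, 6.9, 5.8]
opening: 0.129
r mm 44.9 pos angle -34.5 tool angle -37.7 z 0.096 tq [0.88 0.81 1.74] t 7.55
shift cm [ 0.05 -0.06  0.15] rotvec [-0.072 -0.025  0.014] q6 2.14 F [-3.2  6.9  5.8] op 0.129
```

View pics/j.png

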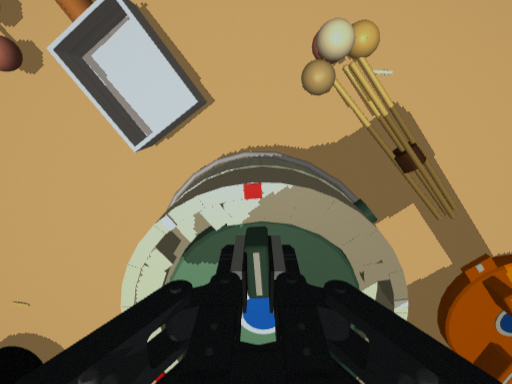

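Stop reached: torque is 1.7 N m, side force 7 N, and the wing (257,270) is in line with the red mark (252,190). I let the load settle, open and rise.

```bash
python3 -m creep '0 0 0 0 0 0 0;0.35 0 0 0 0 0 0;0.35 0 0 0 0 0 0;0.35 0 0 0 0 0 0'; python3 - <<'E'
from h import *
wing((.5765,.087),-33.6,.0955)
E
```

```text
time_s: 8.1
eef_pos: [0.6141, 0.0613, 0.0955]
eef_rot: [-0.231, 0.68, -0.227, -0.658]
wrist_force: [-0.5, -0.7, 0.0]
opening: 0.35
r mm 45.6 pos angle -34.3 tool angle -37.7 z 0.0955 tq [ 0.03  0.03 -0.01] t 8.1
shift cm [-0.   -0.04  0.21] rotvec [-0.072 -0.027  0.014] q6 2.14 F [-0.5 -0.7  0. ] op 0.35
```

```bash
python3 -m creep '0.35 -2 0 0 0 0 0;0.35 -4 0 0 0 0 0;0.35 -4 0 2 0 0 0;0.35 -4 0 2 0 0 0;0.35 0 0 0 0 0 0'; python3 - <<'E'
from h import *
o=ctrl.get_obs(); im,d=ctrl.camera("wrist"); cv2.imwrite("pics/k.png",im); C=cam("wrist",o); print(o["eef_pos"],o["wrist_force"].round(1))
b,g,r=[im[:,:,i].astype(int) for i in range(3)]
for n,m,z in(("blue",(b>100)&(b>r+50),.094),("red",(r>110)&(g<80)&(b<80),.1)):
    for a,c in cent(m,20): print(n,a,c.round(1),onplane(c,z,*C)[0].round(4))
overlay(im,C,np.array([.5753,.0863]),np.radians(1.4),np.array([.5753,.0863]),np.radians(-33.6),.076,"pics/l.png",(150,70,370,270))
E
```

```text
time_s: 8.72
eef_pos: [0.5785, 0.0864, 0.2442]
eef_rot: [-0.232, 0.681, -0.227, -0.657]
wrist_force: [0.3, 0.0, -0.3]
opening: 0.348
[0.57850054 0.0864088  0.24415679] [ 0.3  0.  -0.3]
blue 426 [261.5 184.1] [0.5753 0.0869 0.094 ]
red 45 [142.2   8.3] [0.7705 0.0711 0.1   ]
red 65 [102.7  36.1] [0.7771 0.1156 0.1   ]
red 59 [255.5 104.9] [0.6432 0.0418 0.1   ]
red 2021 [420.7 223.7] [ 0.4355 -0.0242  0.1   ]
red 57 [328.8 216.9] [0.5027 0.0504 0.1   ]
red 52 [200.9 224.5] [0.5807 0.1673 0.1   ]
```

View pics/l.png

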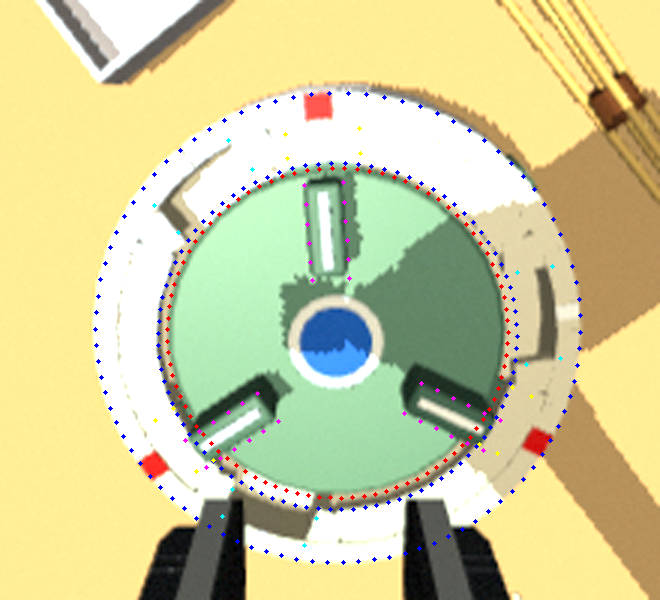

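View pics/k.png

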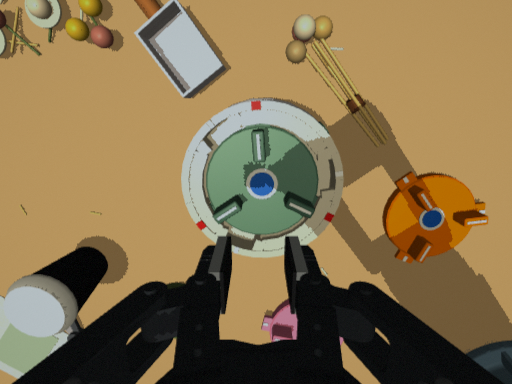

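The picture shows the lugs hidden under the lip and the wings at (258,147), (231,212) and (299,207), pointing at the red marks. I measure the yaw and height as the last check.

```bash
python3 - <<'E'
from h import *
o=ctrl.get_obs(); im,d=ctrl.camera("wrist"); C=cam("wrist",o); c=np.array([.5753,.0866])
f=lambda x,y:(150+x/3-.5,70+y/3-.5)
w=onplane([f(325,232),f(233,428),f(448,413)],.12,*C); a=np.degrees(np.arctan2(w[:,1]-c[1],w[:,0]-c[0])); print(w.round(4),a,(a-[-33.6,86.4,-153.6]).round(1))
K,R,p=C
def h(u,v): 
    z=d[v,u]; return (p+R@(np.linalg.inv(K)@[u,v,1])*z)[2].round(4)
print("lid",[h(*q) for q in((235,160),(285,160),(262,220),(225,185),(295,180))],"rim",[h(*q) for q in((235,112),(190,190),(285,113))])
E
```

```text
[[0.611  0.0624 0.12  ]
 [0.5782 0.127  0.12  ]
 [0.5387 0.0669 0.12  ]] [ -34.08604779   85.87742045 -151.63593594] [-0.5 -0.5  2. ]
lid [np.float64(0.0937), np.float64(0.0933), np.float64(0.0939), np.float64(0.0928), np.float64(0.3873)] rim [np.float64(0.1017), np.float64(0.0997), np.float64(0.0998)]
```

```bash
python3 -c "
from bench import ctrl
print(ctrl.hand_in())"
```

```text
the job is handed in; nothing more can be done
None
```

The lid is locked and the job is handed in, at about 9 s of the 54 s allowed; no verdict was reported. I gripped the wing on the far side of the sage-green lid and turned the lid about 36° clockwise until the lugs were over the slots. I then lowered it in, pressed it to the bottom of the seal's travel and twisted it about 35° clockwise to the stop. After that I opened the gripper and rose clear.

**Yaw:** two wings read 0.5° from the end-stop directions. The third read 2° off, equal to about 2.4 mm at the lugs against the 7 mm allowed.

**Height and level:** the lid top measured 93 to 94 mm, so its origin is about 75.5 mm above the tub's. Four points on the lid agreed within about 1 mm. A fifth gave 0.387 m, and I took it as a bad depth reading without following it up.

**Forces:** while pressing I went further than planned, with about 29 N upward and 15 N sideways on the wrist for a moment. At the stop the turning moment was about 1.7 N m. At the last check the wrist force was about zero and the gripper was clear of everything.

**Other things on the table:** I saw no sign of any of them having moved in the pictures, but I did not measure their positions.

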